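# Free the jammed specimen tray

## Task

The blue specimen tray has jammed aslant in its grey bin, one end down on the floor behind a rib and the other up under the bin's lip. Take it by its yellow handle, ease it just off the rib and turn it level while it is still down in the bin, below the lip; then lift it out and set it down (do not drop it) on the green mat, handle up, in the middle and lined up with the mat's sides, either way round. Leave the white tray where it lies in the other bin.

Things in the scene. Friction and masses are not known exactly. Their poses are not given: they have to be found in the camera images.
- tray: Jammed blue tray, 0.22-0.4 kg: plate 160 (x) x 120 (y) x 10 mm, vials up to z = 34 at y = +-34 to +-50; yellow handle bar along x: 92 long, 14 wide, 20 high, centre 70 mm over the underside, open air below it between posts at x = +-40. Origin: centre of underside, z its up side. Starts tilted 23 degrees about y, +x end up on the bin's tall wall, -x foot on the floor against the rib; in plan parallel to the bin.
- bin: Its grey bin, fixed. Origin: centre of underside. Inside 196 (x) x 150 (y), walls 4, floor 6 mm. +x wall 102 high, its lip juts 10 inwards (underside at 96); -x wall 60, sides 50 high, no lip. Rib 5 high across the floor, x = -56 to -51. Tilted, the tray rises 15 mm straight up before the lip stops it; raised 5-12 mm and turned level about its handle it swings to -x over the rib, clearing the lip by about 10.
- mat: Green mat, 240 (x) x 190 (y) x 4 mm, fixed to the table, turned in yaw. Origin: centre of its underside; its top is at z = 4 mm.
- tray2: White tray of the same shape and size as the blue one, with the same yellow handle (origin and axes alike), lying flat in a second grey bin of the same size. Not to be moved. The two bins and the mat may stand in any order from left to right.
There are look-alikes about, which are no part of the job. Leave any pink look-alike of the tray alone.

How it is judged (in metres and radians):
On the way, in this order (a step that is already met when the one before it is completed fails the run):
1. the blue tray is turned level (within 10 degrees) while it is still down in its bin, its underside less than 80 mm above the table (angle between tray's own z axis and vertical below 0.175 rad and z of tray in the frame of bin below 0.08 m and horizontal distance between tray and bin below 0.05 m), for 0.1 s.
2. the blue tray is lifted clear of the bin, its underside more than 105 mm above the table (z of tray in the frame of bin above 0.105 m), for 0.1 s.
At the end, for the whole second after the job is handed in: The blue tray rests flat on the green mat, handle up and at rest, its middle within 45 mm (along the mat) and 40 mm (across) of the mat's middle and its long sides within 17 degrees of the mat's, either way round; the white tray is within 20 mm of where it was (x of tray in the frame of mat between -0.045 and 0.045 m and y of tray in the frame of mat between -0.04 and 0.04 m and z of tray in the frame of mat between 0 and 0.01 m and angle between tray's own z axis and vertical below 0.1 rad and angle between the x axis of tray and the x axis of mat, either way round below 0.3 rad and linear speed of tray below 0.02 m/s and distance of tray2 from where it was at the start of the episode below 0.02 m); the robot touches nothing.
It fails at once if the white tray is moved by more than 20 mm (distance of tray2 from where it was at the start of the episode above 0.02 m).
It fails at once if the blue tray is dropped onto the mat: let go over it while more than 25 mm above its place (contact force between the fingers and tray below 0.05 N and z of tray in the frame of mat above 0.029 m and horizontal distance between tray and mat below 0.12 m).
It also fails if it takes over 51 s, if anything falls off the work surface, if the arm or the gripper's body presses on something with over 40 N, if the wrist force passes 120 N, or if a joint passes its speed limit or range.

## Robot

A 6-joint arm with a two-finger parallel gripper is mounted at the origin on the work surface. World frame = base frame: x ahead of the robot, y to its left, z up, the work surface at z = 0. Lengths are in mm, angles in rad, forces in N, time in s.
With the tool pointing down it reaches from about 350 to 925 mm from the base axis. Payload 6.4 kg.
Tool frame: the origin (TCP) lies at the very end of the fingers, on their centre line; the grasp point (between the pads) lies 19 mm behind it (env.grip_point_offset is the distance from the TCP to the grasp point, in mm); z points along the fingers, x is the direction in which the jaws open and shut, and the axes are right-handed (so a half turn about z gives the same grasp; the last joint's range is limited). The gripper opens to 85 mm and grips with 20 to 120 N. Pads are 22 mm wide; open, the fingers measure 114 mm over their backs; the gripper's body (76 mm by 85 mm) begins 54 mm behind the grasp point. The pads swing forward as they close: fully open they stand 13 mm farther back than shut.
Start: joints at [1.086, 0.245, 1.558, -0, 1.339, -0.174], TCP at [198.78, 618.87, 231.29] pointing down, gripper open.
Joint ranges: [-3.13, 3.13], [-1.02, 2.26], [0.13, 2.54], [-0.95, 4.09], [0.21, 2.88], [-2.74, 2.74]. Speed limits (rad/s): [2.57, 2.57, 3.14, 3.14, 3.14, 3.14].

## Interface

Orientations are given as a rotation vector (axis times angle).
In Python, from rig import sense, grab_frame, job_done, env gives the robot as it stands.
- The arm moves only by the tool drive_tool, never from a script. Its argument "commands" is text: rows parted by semicolons, each of 5 numbers parted by spaces: the shift along the tool's x, y, z in m, then the turn about the tool's z in degrees, then the opening, from 0 (shut) to 1 (fully open). A call has 1 to 10 rows; each row shifts and turns the commanded pose from where the row before left it, along the tool's axes as they then stand; what a row does not reach is not made up. A row lasts 1/12 s, in which the tool goes at most 41.7 mm and 7.16 degrees, less where a joint would pass 70% of its speed; a pose out of reach is approached as far as the arm can. A call is refused whole if a number of a shift passes 0.0417 or a number of a turn 7.16, either way. A call with a gripper value outside its range is refused whole. The fingers move at their own pace and stop on an object; "newtons" is the grip in N (left out, the last holds). Time passes only in rows, so rows that do not move let the fingers close. It gives the time, the measured TCP pose, the force and the opening at its end, in the units of the state.
- sense(): the state, without advancing time (a new reading comes with each control period).
- grab_frame(name): name is "side" or "top" or "wrist"; returns a dict with "image" (384x512x3 uint8, red, green, blue), "fx", "fy", "cx", "cy" (pixels), "R" (3x3) and "t" (3): a world point X has camera coordinates R X + t. Camera axes: x right, y down, z forward; pixel columns grow to the right and rows downward; lengths in mm; the calibration is good to about 2 mm. A picture is of the moment at which its call begins. There is no depth.
- job_done(): hands the job in, once; it reports no verdict.
The state is a dict: "t": time; "joint_pos": joint angles; "qvel": joint speeds; "joint_efforts": joint torques, N m; "position": TCP position; "tool_rot": TCP orientation; "force": force on the tool from outside, world axes, zero at the start; "ft_torque": the same for the moment, N m; "gripper_width": finger opening in mm.
Only numpy, scipy, OpenCV 4.12 (cv2) and the standard library are available. Lean on these libraries where they do the work, as an engineer would, in place of code of your own. Each camera call takes 0.05 s, during which the arm holds its last target.

## Working session

There is one attempt and no reset: what is moved stays moved. The work goes in short steps, Python scripts to look and compute and a tool call to move; the robot and the scene stay as the last step left them, time stands still between calls to the robot, and variables do not carry over. Pictures are saved under pics/ and viewed, and the job is handed in when it is done.

Besides the shell and the picture viewer there is one more tool, called after ">>>" as name(argument=value, ...) on one line, values as JSON. drive_tool: Moves the arm, as the interface text tells. Its arguments: {"type":"object","properties":{"commands":{"type":"string"},"newtons":{"type":"number"}},"required":["commands"]}

```bash
mkdir -p pics; ls; python3 - <<'E'
from rig import sense, grab_frame, env
import cv2
print(sense())
for n in ("side","top","wrist"):
    f=grab_frame(n); cv2.imwrite(f"pics/{n}0.png",f["image"][:,:,::-1]); print(n,f["fx"],f["fy"],f["cx"],f["cy"],f["R"],f["t"])
E
```

```text
pics
{'t': 0.0, 'joint_pos': array([ 1.08587244e+00,  2.45822548e-01,  1.55905929e+00,  1.28051383e-05,
        1.33869272e+00, -1.74117974e-01]), 'qvel': array([-0.0010618 , -0.00093644, -0.00076704, -0.00130817, -0.00069209,
       -0.00063491]), 'joint_efforts': array([ 2.81155799e-04, -4.29508138e+01, -3.26131260e+01, -7.75691456e-05,
        5.43503120e-03,  4.13726559e-05]), 'position': array([198.51701571, 618.33915078, 230.15056407]), 'tool_rot': array([ 2.53780788,  1.85032873, -0.00280309]), 'force': array([-0.78279766, -0.05156227, -0.73077771]), 'ft_torque': array([ 0.03845591, -0.04396697, -0.02952132]), 'gripper_width': 85.14647530015412}
side 436.83348352346644 436.83348352346644 253.09464240429034 193.12351481600672 [[ 9.85849313e-01 -1.67631264e-01  9.44250756e-04]
 [-1.15246350e-01 -6.81839577e-01 -7.22366299e-01]
 [ 1.21735004e-01  7.12035498e-01 -6.91509970e-01]] [-407.28739522  104.72099018 1056.81728194]
top 364.42083168078926 364.42083168078926 255.36746485503454 190.8494354490752 [[ 0.00535331 -0.99988737 -0.0140212 ]
 [-0.99497876 -0.00392463 -0.10000933]
 [ 0.09994304  0.01448618 -0.9948877 ]] [ 13.60588428 407.23875408 820.41788726]
wrist 303.6262961368305 303.6262961368305 259.93801241258586 195.81672909876877 [[ 0.30637422  0.95191065 -0.00097219]
 [ 0.91419779 -0.29395133  0.27898927]
 [ 0.26528708 -0.08636389 -0.96029373]] [-648.90385088  -36.08595423  379.10780864]
```

View pics/side0.png

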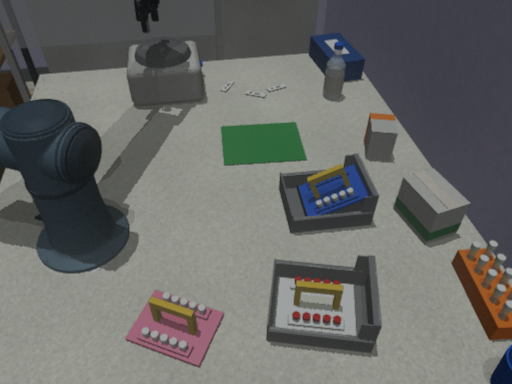

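View pics/top0.png

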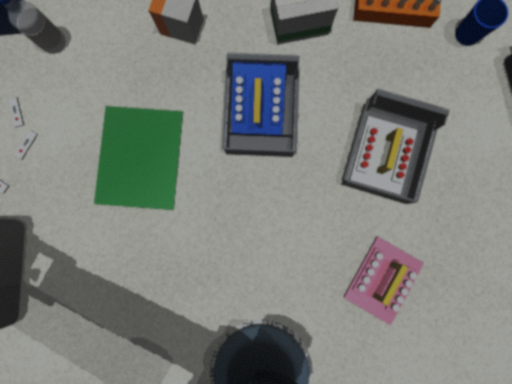

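View pics/wrist0.png

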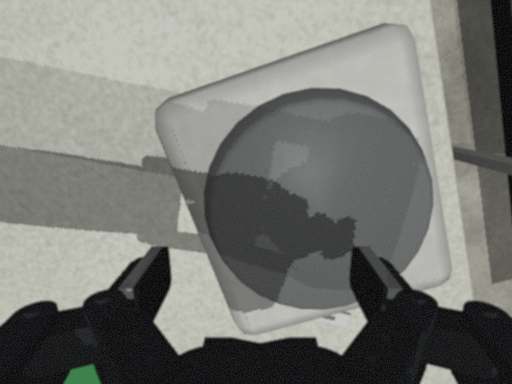

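Side view: blue tray in its bin (px ~325,195), white tray's bin lower (~325,305), mat at (262,143), pink look-alike at (175,325). In the top view they are at (262,105), (395,147), (140,158) and (385,280). Next I'll measure them.

```bash
cat > h.py <<'E'
import numpy as np, cv2
from rig import sense, grab_frame, job_done, env
def ray(f,u,v):
    d=np.array([(u-f["cx"])/f["fx"],(v-f["cy"])/f["fy"],1.]); R=np.array(f["R"]);t=np.array(f["t"])
    return -R.T@t, R.T@d
def onz(f,u,v,z):
    c,d=ray(f,u,v); return c+d*(z-c[2])/d[2]
def proj(f,X):
    p=np.array(f["R"])@np.array(X,float)+np.array(f["t"]); return np.array([f["fx"]*p[0]/p[2]+f["cx"],f["fy"]*p[1]/p[2]+f["cy"]])
def tri(f,p,g,q):
    c1,d1=ray(f,*p);c2,d2=ray(g,*q)
    s=np.linalg.lstsq(np.c_[d1,-d2],c2-c1,rcond=None)[0]
    a,b=c1+s[0]*d1,c2+s[1]*d2
    return (a+b)/2,np.linalg.norm(a-b)
def blobs(im,lo,hi,amin=30):
    m=cv2.inRange(cv2.cvtColor(im,cv2.COLOR_RGB2HSV),lo,hi)
    n,l,s,c=cv2.connectedComponentsWithStats(m)
    return [( (l==i).astype(np.uint8),s[i],c[i]) for i in range(1,n) if s[i][4]>=amin]
Y=((18,110,60),(34,255,255)); B=((105,120,40),(128,255,255)); G=((45,100,40),(85,255,255))
def rect(m): 
    c=max(cv2.findContours(m,cv2.RETR_EXTERNAL,cv2.CHAIN_APPROX_NONE)[0],key=cv2.contourArea)
    return cv2.boxPoints(cv2.minAreaRect(c))
E
python3 - <<'E'
from h import *
np.set_printoptions(precision=1,suppress=True)
F={n:grab_frame(n) for n in("top","side")}
for n,f in F.items():
    for nm,c in(("Y",Y),("B",B),("G",G)):
        for m,s,ce in blobs(f["image"],*c,60): print(n,nm,s,ce,rect(m).round(1).tolist())
f=F["top"]
for m,s,ce in blobs(f["image"],*G,1000):
    q=[onz(f,*p,4)[:2] for p in rect(m)]; print("mat",np.array(q),np.mean(q,0)); print(onz(f,*ce,4))
im=f["image"][30:170,205:465]; cv2.imwrite("pics/topz.png",cv2.resize(im,None,fx=3,fy=3,interpolation=cv2.INTER_CUBIC)[:,:,::-1])
im=F["side"]["image"][140:240,270:390]; cv2.imwrite("pics/sidez.png",cv2.resize(im,None,fx=6,fy=6,interpolation=cv2.INTER_CUBIC)[:,:,::-1])
E
```

```text
top Y [254  79   7  44 248] [257.1 100.2] [[253.5, 121.9000015258789], [255.0, 78.80000305175781], [260.6000061035156, 79.0], [259.1000061035156, 122.0999984741211]]
top Y [383 129  19  42 299] [393.2 149.4] [[382.6000061035156, 169.1999969482422], [396.1000061035156, 127.4000015258789], [404.0, 130.0], [390.5, 171.8000030517578]]
top Y [382 265  26  40 334] [394.2 284.2] [[380.3999938964844, 301.5], [401.0, 263.29998779296875], [408.0, 267.1000061035156], [387.3999938964844, 305.29998779296875]]
top B [471   0  37  31 853] [489.7  13.3] [[471.0, 0.0], [507.0, 0.0], [507.0, 30.0], [471.0, 30.0]]
top B [ 231   61   56   75 2909] [257.6  96.7] [[229.1999969482422, 133.3000030517578], [231.8000030517578, 60.400001525878906], [286.3999938964844, 62.400001525878906], [283.79998779296875, 135.1999969482422]]
top G [  95  107   87  102 7542] [138.7 157.6] [[94.5, 202.8000030517578], [103.9000015258789, 104.4000015258789], [182.10000610351562, 111.9000015258789], [172.6999969482422, 210.1999969482422]]
side Y [307 164  42  34 407] [326.  176.7] [[305.8999938964844, 177.10000610351562], [341.
[... 496 characters left out ...]
  53  31 616] [337.2  46.8] [[309.5, 38.5], [327.0, 21.0], [364.5, 58.5], [347.0, 76.0]]
side B [ 298  164   72   52 1663] [333.7 192.4] [[295.20001220703125, 186.6999969482422], [356.20001220703125, 162.60000610351562], [369.79998779296875, 197.0], [308.79998779296875, 221.10000610351562]]
side B [491 345  21  39 506] [503.5 369.4] [[491.0, 345.0], [511.0, 345.0], [511.0, 383.0], [491.0, 383.0]]
side G [ 222  123   84   42 2962] [261.4 143.5] [[221.1999969482422, 126.4000015258789], [302.79998779296875, 121.30000305175781], [305.20001220703125, 159.39999389648438], [223.60000610351562, 164.5]]
mat [[379.1 395.2]
 [618.  384.2]
 [599.6 193.6]
 [362.4 209.6]] [489.8 295.7]
[487.3 294.5   4. ]
```

```bash
sleep 1
```

```text
(no output)
```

View pics/topz.png

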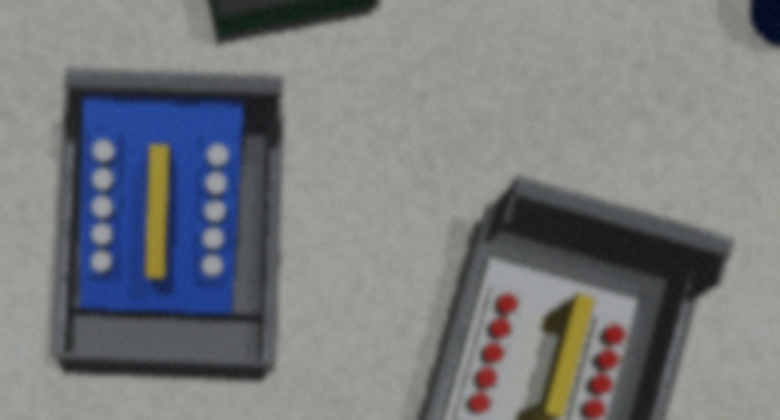

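View pics/sidez.png

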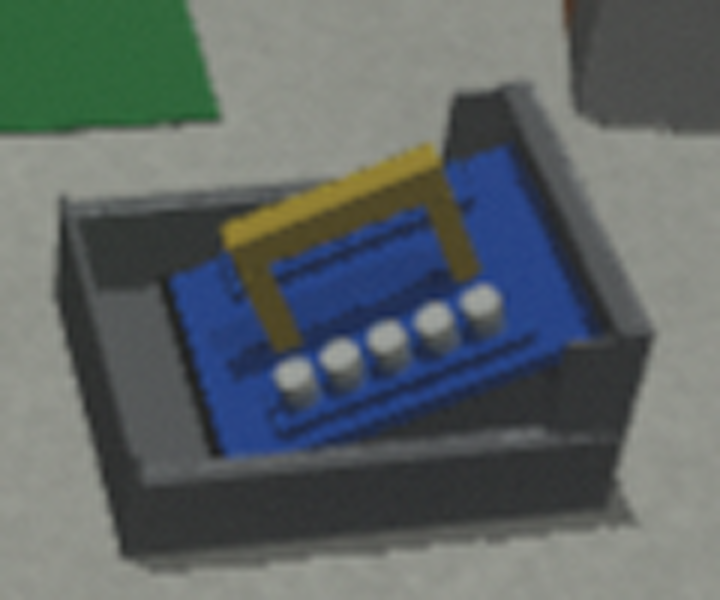

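```bash
python3 - <<'E'
from h import *
np.set_printoptions(precision=1,suppress=True)
f=grab_frame("top");g=grab_frame("side")
P=[((261.7,78.3),(343.7,167.5)),((254.3,78.3),(341.7,164.2)),((260,122.7),(308.8,181.7)),((253.3,122.7),(307,178))]
X=[]
for p,q in P:
    x,e=tri(f,p,g,q); X.append(x); print(x,e)
X=np.array(X); a=(X[0]+X[1])/2;b=(X[2]+X[3])/2
print("mid",(a+b)/2,"vec",a-b,np.linalg.norm(a-b),"tilt",np.degrees(np.arctan2((a-b)[2],np.hypot(*(a-b)[:2]))),"yaw",np.degrees(np.arctan2((a-b)[1],(a-b)[0])))
# bin: zoom/3+offset
Z=lambda u,v:(u/3+205,v/3+30)
print("tall wall top outer",onz(f,*Z(68,72),102),onz(f,*Z(282,77),102))
print("low wall rim outer",onz(f,*Z(55,360),60),onz(f,*Z(270,370),60))
print("rib",onz(f,*Z(75,312),8),onz(f,*Z(262,318),8))
for z in(97,105,112): print(z,onz(f,*f_ if False else onz.__defaults__ or (257.1,),100.2,z) if False else onz(f,257.1,100.2,z))
print("cam",ray(f,0,0)[0])
s=sense();print(cv2.Rodrigues(s["tool_rot"])[0])
E
```

```text
[632.8   2.  126.7] 2.0223671433235135
[633.5  17.4 124.3] 1.400045833627096
[549.8   5.2  90.2] 3.8033801107884355
[549.5  19.6  89.7] 3.029951644255062
mid [591.4  11.1 107.8] vec [83.4 -2.7 35.5] 90.73570797908802 tilt 23.05276907221619 yaw -1.8512436337759903
tall wall top outer [696.8  75.9 102. ] [692.8 -78.4 102. ]
low wall rim outer [494.3  86.7  60. ] [487.2 -72.5  60. ]
rib [544.3  76.8   8. ] [539.7 -71.4   8. ]
97 [595.4  11.7  97. ]
105 [592.5  11.6 105. ]
112 [590.   11.5 112. ]
cam [323.1   3.3 857.1]
[[ 0.3  1.  -0. ]
 [ 1.  -0.3 -0. ]
 [-0.  -0.  -1. ]]
```

>>> drive_tool(commands="0 0 0 -5.3 1;0 0 0 -5.3 1;0 0 0 -5.2 1;-0.02 0.014 0 0 1;-0.025 0.0175 0 0 1;-0.025 0.0175 0 0 1;-0.025 0.0175 0 0 1;-0.025 0.0175 0 0 1;-0.025 0.0175 0 0 1;-0.025 0.0175 0 0 1", newtons=20)

```text
t: 1.18
position: [312.3, 443.5, 231.4]
tool_rot: [2.26, 2.182, 0.0]
force: [1.5, 0.6, 0.5]
gripper_width: 85.0
```

>>> drive_tool(commands="-0.025 0.0175 0 0 1;-0.025 0.0175 0 0 1;-0.025 0.0175 0 0 1;-0.025 0.0175 0 0 1;-0.025 0.0175 0 0 1;-0.025 0.0175 0 0 1;-0.025 0.0175 0 0 1;-0.025 0.0175 0 0 1;-0.025 0.0175 0 0 1;-0.025 0.0175 0 0 1")

```text
t: 2.02
position: [478.5, 187.4, 231.5]
tool_rot: [2.26, 2.182, 0.001]
force: [0.4, 0.8, 0.1]
gripper_width: 85.4
```

>>> drive_tool(commands="-0.021 0.0145 0.008 0 1;-0.021 0.0145 0.008 0 1;-0.021 0.0145 0.008 0 1;-0.021 0.0145 0.008 0 1;-0.021 0.0145 0.008 0 1;-0.021 0.0145 0.008 0 1;-0.021 0.0145 0.008 0 1;-0.021 0.0145 0.008 0 1;0 0 0 0 1;0 0 0 0 1")

```text
t: 2.85
position: [587.9, 16.0, 166.7]
tool_rot: [-2.261, -2.179, 0.001]
force: [-0.0, -0.1, -0.4]
gripper_width: 85.3
```

```bash
python3 - <<'E'
from h import *
print(sense()["position"])
for n in ("side","top","wrist"):
    f=grab_frame(n); cv2.imwrite(f"pics/{n}1.png",f["image"][:,:,::-1])
    print(n,proj(f,(594,11.5,101.7)),proj(f,(591,11.3,110.9)))
    if n=="wrist":
        for m,s,ce in blobs(f["image"],*Y,60): print(s,ce,rect(m).round(1).tolist(),[onz(f,*p,111)[:2].round(1) for p in rect(m)])
E
```

```text
[587.9110072   16.02949384 166.6515127 ]
side [325.34496324 174.68333492] [324.61184647 172.02404287]
top [257.1742388  100.07081939] [257.22246248  99.93353597]
wrist [252.74360327 217.45561441] [251.99587439 218.01032597]
[ 243  157   19  128 2249] [251.99599822 220.43308137] [[243.0, 157.0], [261.0, 157.0], [261.0, 284.0], [243.0, 284.0]] [array([547.9,   7.2]), array([548.3,  19.1]), array([643.7,  15.8]), array([643.2,   2.3])]
```

View pics/wrist1.png

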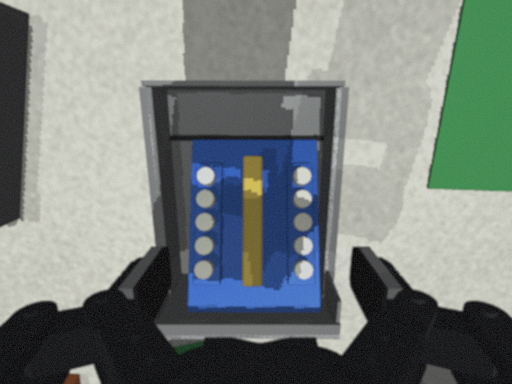

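View pics/side1.png

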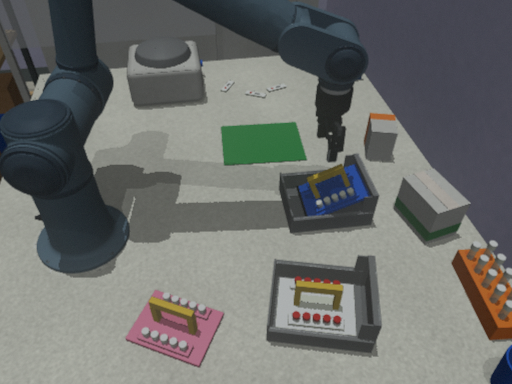

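```bash
python3 - <<'E'
from h import *
f=grab_frame("wrist")
print([onz(f,252,156.5,z) for z in(92.9,)],[onz(f,252,284.5,z) for z in (128.9,110)])
E
```

```text
[array([550.66565867,  12.84454552,  92.9       ])] [array([632.65499896,  10.25507689, 128.9       ]), array([644.68481463,   9.29549067, 110.        ])]
```

>>> drive_tool(commands="-0.0045 0.004 0 0 1;0 0 0.012 0 1;0 0 0.012 0 1;0 0 0.012 0 1;0 0 0.012 0 1;0 0 0.012 0 1;0 0 0.012 0 1;0 0 0.012 0 1;0 0 0 0 1;0 0 0 0 1")

```text
t: 3.88
position: [591.2, 12.3, 82.2]
tool_rot: [-2.259, -2.181, 0.002]
force: [-0.4, -0.5, 0.1]
gripper_width: 85.2
```

>>> drive_tool(commands="0 0 0 0 0;0 0 0 0 0;0 0 0 0 0;0 0 0 0 0;0 0 0 0 0;0 0 0 0 0;0 0 0 0 0;0 0 0 0 0;0 0 0 0 0;0 0 0 0 0", newtons=20)

```text
t: 4.72
position: [592.0, 12.0, 83.7]
tool_rot: [2.259, 2.182, -0.0]
force: [-1.4, -1.6, 4.2]
gripper_width: 13.7
```

>>> drive_tool(commands="0 0 -0.002 0 0;0 0 -0.002 0 0;0 0 -0.002 0 0;0 0 -0.002 0 0;0 0 0 0 0;0 0 0 0 0")

```text
t: 5.22
position: [591.6, 12.3, 91.2]
tool_rot: [-2.26, -2.182, 0.0]
force: [0.3, 0.1, -3.1]
gripper_width: 13.8
```

```bash
cat > look.py <<'E'
import sys
from h import *
k=sys.argv[1]
f=grab_frame("side"); im=f["image"][110:245,240:400]; cv2.imwrite(f"pics/s{k}.png",cv2.resize(im,None,fx=4,fy=4,interpolation=cv2.INTER_CUBIC)[:,:,::-1])
f=grab_frame("wrist"); cv2.imwrite(f"pics/w{k}.png",f["image"][:,:,::-1])
s=sense(); print(s["t"],s["position"],s["force"],s["ft_torque"],s["gripper_width"])
E
python3 look.py 2
```

```text
5.3167 [591.60976647  12.2987038   91.1307989 ] [-0.47752475 -0.33046377 -3.19389875] [-0.01079607  0.11549316 -0.00158781] 13.587586707496902
```

View pics/s2.png

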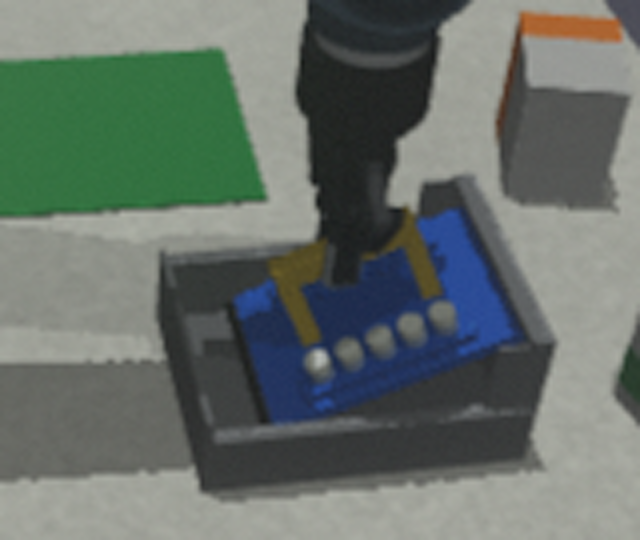

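View pics/w2.png

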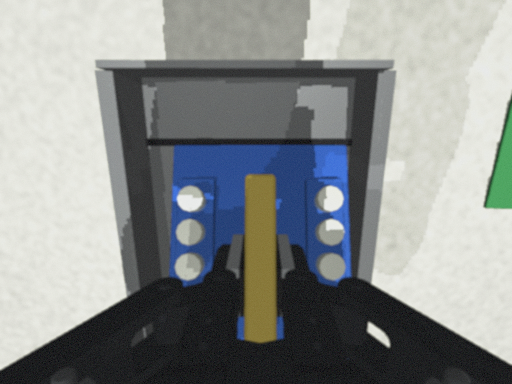

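Gripped, carrying about 3.2 N. The side view shows the tray lifted but still tilted, so the pads don't let it swing by itself. The tool can't tilt, so I'll carry the foot over the rib towards the low wall and use the floor to turn the tray level about the grip.

>>> drive_tool(commands="0 0 -0.002 0 0;0 -0.005 0 0 0;0 -0.007 0 0 0;0 -0.007 0 0 0;0 -0.007 0 0 0;0 -0.007 0 0 0;0 -0.003 0 0 0;0 0 0 0 0;0 0 0 0 0")

```text
t: 6.07
position: [555.8, 13.5, 93.5]
tool_rot: [2.26, 2.182, 0.0]
force: [0.1, 0.0, -2.7]
gripper_width: 13.6
```

```bash
python3 look.py 3
```

```text
6.1667 [556.15005974  13.39419293  93.50487115] [ 0.73717573 -0.12959326 -2.51643332] [0.00785469 0.09024071 0.06400946] 13.20894276125087
```

View pics/s3.png

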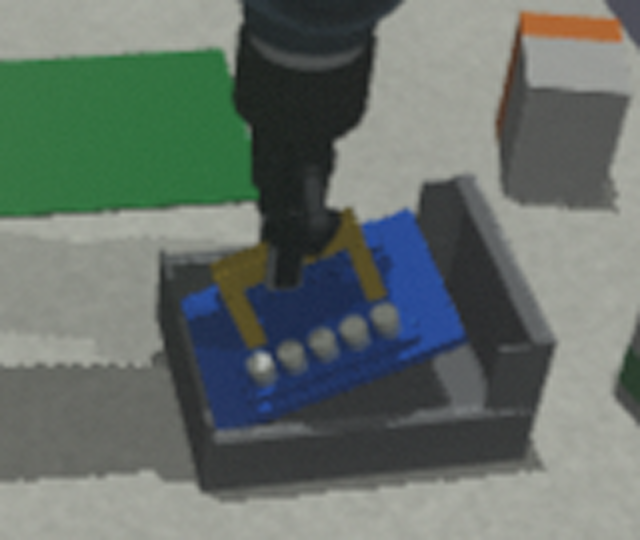

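View pics/w3.png

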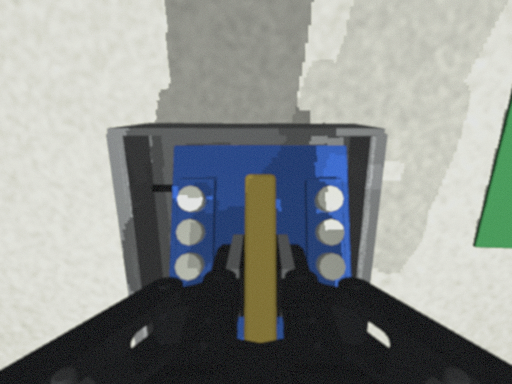

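The foot is now past the rib, close to the low wall, and the tilt hasn't changed. Next I'll lower it to the floor and follow the arc about the foot.

>>> drive_tool(commands="0 0 0.003 0 0;0 0 0.003 0 0;0 0 0.003 0 0;0 0.004 0.0025 0 0;0 0.004 0.0025 0 0;0 0.004 0.0025 0 0;0 0.004 0.003 0 0;0 0 0 0 0")

```text
t: 6.83
position: [573.2, 12.8, 73.9]
tool_rot: [2.259, 2.181, 0.002]
force: [1.3, 0.9, 1.1]
gripper_width: 13.7
```

```bash
python3 look.py 4
```

```text
6.9333 [572.69505296  12.83288129  74.00592307] [ 2.32355808 -0.47788114  0.76240742] [-0.04525564 -0.27321848 -0.05429518] 13.807872579139014
```

View pics/s4.png

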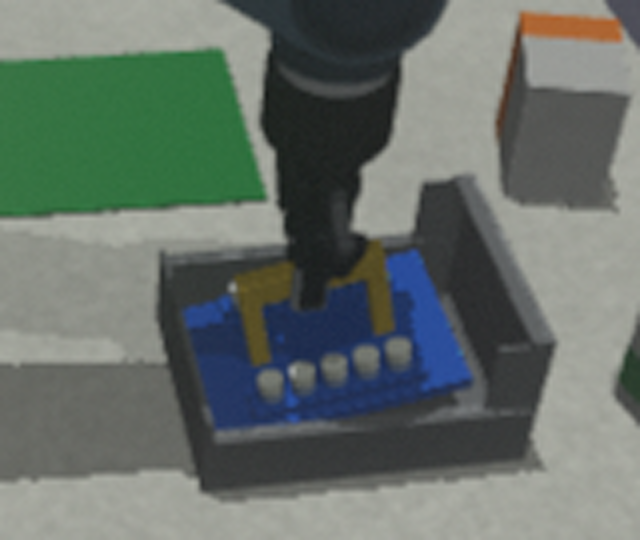

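Tilt is down to about 13°. Continuing along the arc.

>>> drive_tool(commands="0 0.004 0.003 0 0;0 0.0035 0.003 0 0;0 0.0035 0.003 0 0;0 0.002 0.003 0 0;0 0 0 0 0;0 0 0 0 0")

```text
t: 7.43
position: [588.0, 12.3, 64.0]
tool_rot: [2.256, 2.178, 0.008]
force: [4.6, 0.1, 6.4]
gripper_width: 13.6
```

```bash
python3 look.py 5
```

```text
7.5333 [587.98875307  12.25888612  63.99709037] [4.96811551 1.08119911 6.32641396] [ 0.1749214  -0.64745241  0.00601033] 13.989500913900034
```

View pics/s5.png

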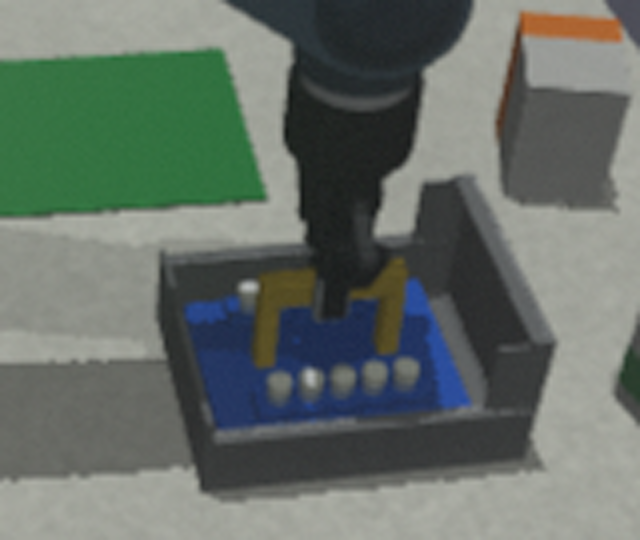

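The bar now runs nearly parallel to the bin's rim, so it is close to level. I'll lift 12 mm with a firmer grip and check while still in the bin.

>>> drive_tool(commands="0 0 0 0 0;0 0 0 0 0;0 -0.002 -0.004 0 0;0 -0.001 -0.004 0 0;0 0 -0.004 0 0;0 0 0 0 0;0 0 0 0 0", newtons=50)

```text
t: 8.12
position: [581.3, 12.6, 73.5]
tool_rot: [-2.26, -2.182, 0.001]
force: [-0.1, 0.0, -2.6]
gripper_width: 13.2
```

```bash
python3 look.py 6; python3 - <<'E'
from h import *
# predicted side-image slope of a level line along the bin x at the handle
g=grab_frame("side"); p=sense()["position"]; c=p+[0,0,29]; 
for tl in(-5,0,5,10):
    t=np.radians(tl);d=np.array([np.cos(t),-.035*np.cos(t),np.sin(t)])*46
    a,b=proj(g,c-d),proj(g,c+d); print(tl,(a-[240,110])*4,(b-[240,110])*4,(b-a)[1]/(b-a)[0])
E
```

```text
8.2167 [581.29712484  12.65412407  73.2776951 ] [-0.60189793  0.252624   -2.64286486] [ 0.05286326  0.06818991 -0.01185675] 13.283426895833813
-5 [247.77899913 260.69095101] [393.14994226 257.44955015] -0.022297446782945828
0 [246.97968963 265.67157579] [394.31686181 252.5020296 ] -0.08938373116498939
5 [246.7484305  270.57584677] [394.93239332 247.57863722] -0.15519364653293286
10 [247.0825461  275.36686259] [394.98755137 242.71685688] -0.22074983629570694
```

View pics/s6.png

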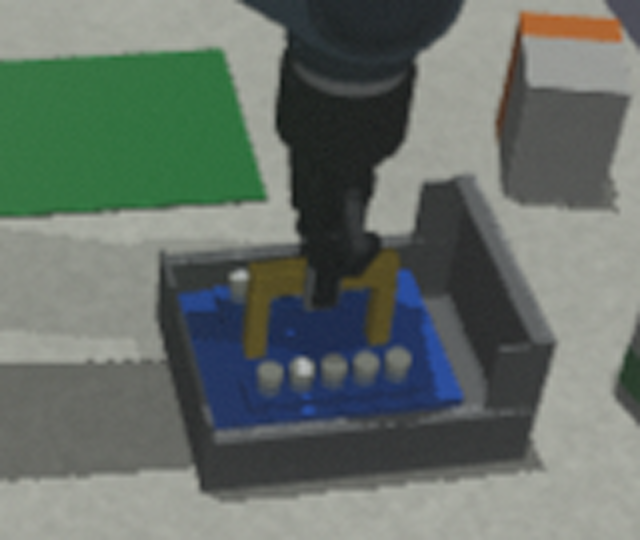

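View pics/w6.png

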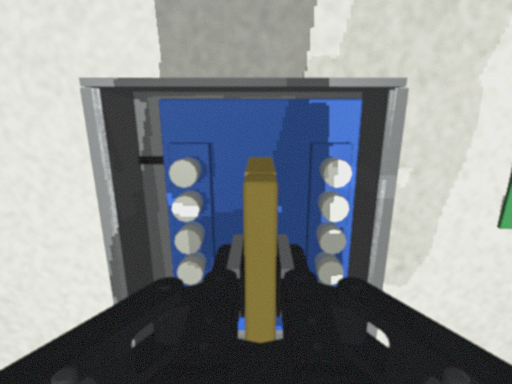

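Side view: bar from about (250,268) to (397,250), a slope of -0.12, which is about 2.5° off level. The tray hangs free (2.6 N) with its underside about 22 mm up. Lifting out now.

>>> drive_tool(commands="0 0.003 -0.005 0 0;0 0.003 -0.01 0 0;0 0 -0.014 0 0;0 0 -0.016 0 0;0 0 -0.018 0 0;0 0 -0.018 0 0;0 0 -0.018 0 0;0 0 -0.018 0 0;0 0 -0.016 0 0;0 0 -0.008 0 0")

```text
t: 9.1
position: [589.3, 12.2, 218.6]
tool_rot: [2.257, 2.179, 0.005]
force: [-0.0, 0.3, -2.3]
gripper_width: 13.2
```

```bash
python3 look.py 7; python3 - <<'E'
from h import *
f=grab_frame("top"); cv2.imwrite("pics/top7.png",f["image"][:,:,::-1])
E
```

```text
9.2 [589.17085852  12.15935442 217.46944488] [ 0.20667598  0.33413071 -2.46514127] [ 0.01454833 -0.01474429  0.01608873] 12.938369967512921
```

View pics/s7.png

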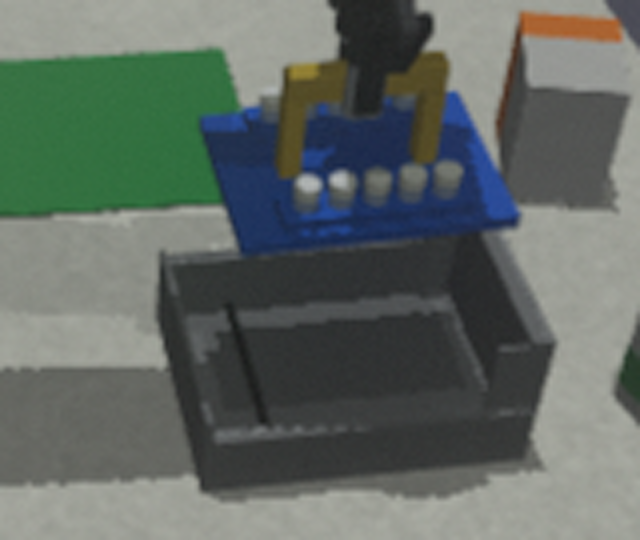

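View pics/w7.png

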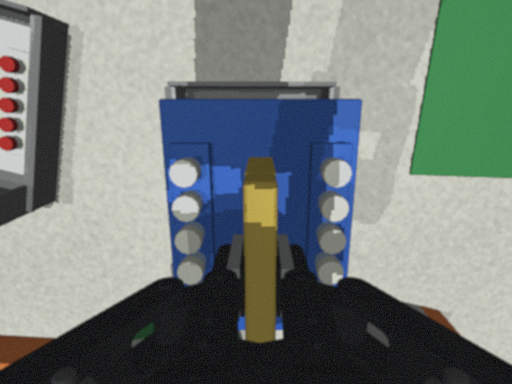

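Step 2 done: tray level, underside about 167 mm up, bin empty below it. Carrying it to the mat.

>>> drive_tool(commands="0.008 -0.003 0 0 0;0.014 -0.0055 0 0 0;0.02 -0.0078 0 0 0;0.022 -0.0086 0 0 0;0.022 -0.0086 0 0 0;0.022 -0.0086 0 0 0;0.022 -0.0086 0 0 0;0.022 -0.0086 0 0 0;0.022 -0.0086 0 0 0;0.022 -0.0086 0 0 0")

```text
t: 10.08
position: [516.1, 213.0, 213.5]
tool_rot: [-2.258, -2.182, 0.003]
force: [0.7, 0.4, -2.6]
gripper_width: 12.9
```

>>> drive_tool(commands="0.022 -0.0086 0 0 0;0.022 -0.0086 0 0 0;0.018 -0.007 0 0 0;0.012 -0.005 0 0 0;0.008 -0.003 0 0 0;0 0 0.01 1.2 0;0 0 0.015 1.1 0;0 0 0.015 0 0;0 0 0.01 0 0;0 0 0 0 0")

```text
t: 10.92
position: [487.1, 292.6, 161.1]
tool_rot: [-2.303, -2.133, 0.009]
force: [-0.8, 0.2, -3.4]
gripper_width: 13.2
```

```bash
python3 - <<'E'
from h import *
s=sense(); print(s["position"],s["tool_rot"],np.degrees(2*np.arctan2(s["tool_rot"][1],s["tool_rot"][0])))
for n in("top","side","wrist"):
    f=grab_frame(n); cv2.imwrite(f"pics/{n}8.png",f["image"][:,:,::-1])
E
```

```text
[487.11933808 292.60703519 161.13569843] [-2.30322942 -2.13312923  0.00938279] -274.3915527002134
```

View pics/side8.png

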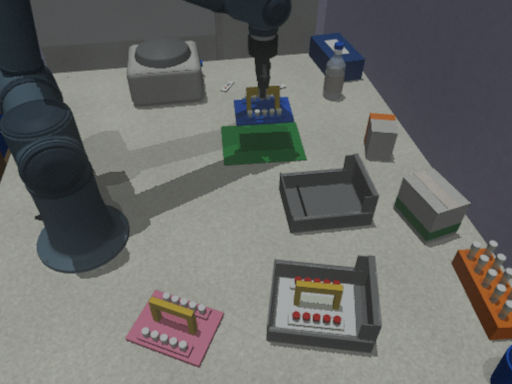

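View pics/wrist8.png

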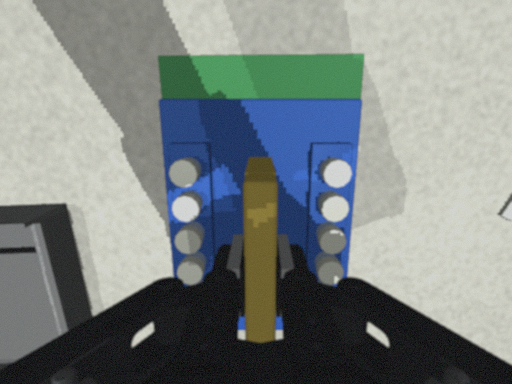

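View pics/top8.png

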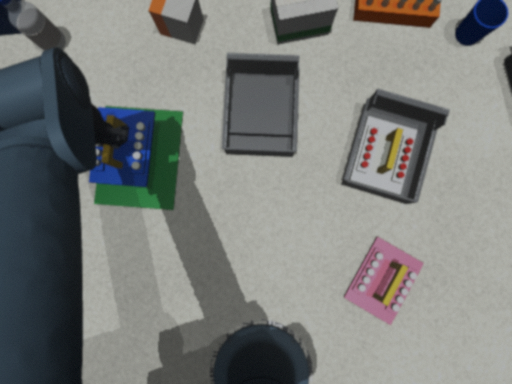

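Tray parallel to the mat and centred within a few mm. Lowering.

>>> drive_tool(commands="0.001 0.002 0.01 0 0;0.001 0 0.012 0 0;0 0 0.014 0 0;0 0 0.014 0 0;0 0 0.012 0 0;0 0 0.01 0 0;0 0 0.008 0 0;0 0 0.008 0 0;0 0 0.005 0 0;0 0 0 0 0")

```text
t: 11.9
position: [490.4, 295.6, 70.6]
tool_rot: [-2.303, -2.136, 0.003]
force: [-0.5, -0.3, -2.4]
gripper_width: 13.0
```

>>> drive_tool(commands="0 0 0.003 0 0;0 0 0.003 0 0;0 0 0.002 0 0;0 0 0 0 0")

```text
t: 12.23
position: [490.9, 295.8, 63.6]
tool_rot: [-2.303, -2.136, 0.0]
force: [0.1, 0.3, -2.1]
gripper_width: 13.0
```

```bash
python3 - <<'E'
from h import *
f=grab_frame("side"); im=f["image"][60:180,190:330]; cv2.imwrite("pics/s9.png",cv2.resize(im,None,fx=5,fy=5,interpolation=cv2.INTER_CUBIC)[:,:,::-1])
print(sense()["position"],sense()["force"])
E
```

```text
[491.01040987 295.85005344  63.79147987] [ 0.74513344  0.12139096 -2.47938681]
```

View pics/s9.png

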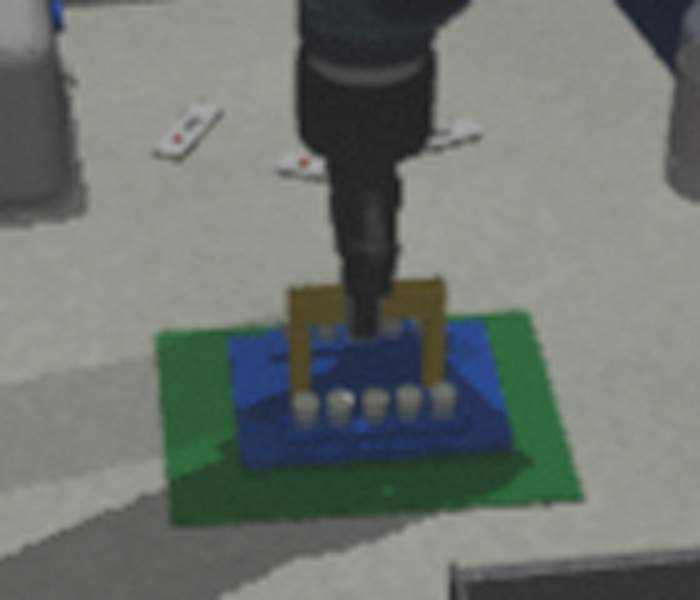

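Still about 8 mm up, centred and level. I'll lower it in small steps until it touches.

>>> drive_tool(commands="0 0 0.002 0 0;0 0 0.002 0 0;0 0 0.002 0 0;0 0 0 0 0")

```text
t: 12.62
position: [490.9, 295.8, 57.4]
tool_rot: [-2.303, -2.136, 0.001]
force: [0.1, 0.7, -1.8]
gripper_width: 13.2
```

>>> drive_tool(commands="0 0 0.001 0 0;0 0 0.001 0 0;0 0 0 0 0")

```text
t: 12.87
position: [491.6, 295.9, 56.7]
tool_rot: [2.303, 2.136, 0.001]
force: [-0.4, -1.7, 3.7]
gripper_width: 13.5
```

Contact (+3.7 N). I'll ease the grip, press another 1–2 mm to flatten the tray, then open.

>>> drive_tool(commands="0 0 0 0 0;0 0 0.001 0 0;0 0 0.001 0 0;0 0 0 0 0;0 0 0 0 0", newtons=20)

```text
t: 13.28
position: [492.2, 295.9, 56.0]
tool_rot: [2.302, 2.136, 0.002]
force: [-2.1, -4.3, 12.9]
gripper_width: 12.8
```

```bash
python3 - <<'E'
from h import *
f=grab_frame("side"); im=f["image"][60:180,190:330]; cv2.imwrite("pics/s10.png",cv2.resize(im,None,fx=5,fy=5,interpolation=cv2.INTER_CUBIC)[:,:,::-1])
print(sense()["position"],sense()["force"])
E
```

```text
[492.21379923 295.87180108  56.0260256 ] [-3.40058193 -3.88365003 14.10416033]
```

View pics/s10.png

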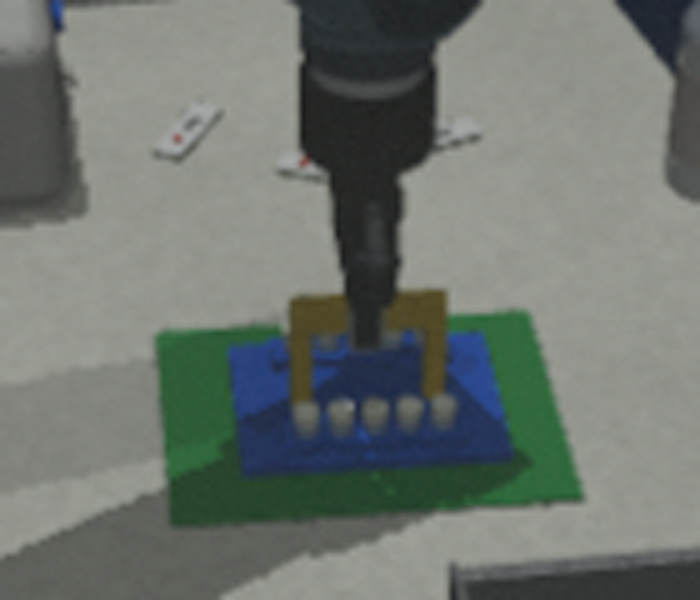

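Resting flat on the mat. Unload, open and rise.

>>> drive_tool(commands="0 0 -0.001 0 0;0 0 0 0 0.4;0 0 0 0 0.8;0 0 0 0 1;0 0 0 0 1;0 0 0 0 1;0 0 0 0 1;0 0 0 0 1;0 0 0 0 1")

```text
t: 14.08
position: [491.0, 295.8, 54.7]
tool_rot: [-2.303, -2.136, 0.0]
force: [-0.1, 0.2, -0.3]
gripper_width: 85.2
```

>>> drive_tool(commands="0 0 -0.008 0 1;0 0 -0.015 0 1;0 0 -0.02 0 1;0 0 -0.025 0 1;0 0 -0.03 0 1;0 0 -0.03 0 1;0 -0.03 -0.02 0 1;0 -0.03 0 0 1;0 -0.02 0 0 1;0 0 0 0 1")

```text
t: 14.92
position: [408.5, 302.3, 203.6]
tool_rot: [-2.301, -2.139, -0.001]
force: [0.3, 0.3, -0.5]
gripper_width: 85.7
```

```bash
python3 - <<'E'
from h import *
np.set_printoptions(precision=1,suppress=True)
print(sense()["position"],sense()["force"])
f=grab_frame("side"); cv2.imwrite("pics/side11.png",f["image"][:,:,::-1])
for m,s,ce in blobs(f["image"],*Y,60): print("side Y",s,ce)
f=grab_frame("wrist"); cv2.imwrite("pics/wrist11.png",f["image"][:,:,::-1])
for nm,c,z in(("B",B,14),("G",G,4),("Y",Y,84)):
    for m,s,ce in blobs(f["image"],*c,400):
        q=np.array([onz(f,*p,z)[:2] for p in rect(m)]);print(nm,s,q.tolist(),q.mean(0))
f=grab_frame("top"); cv2.imwrite("pics/top11.png",f["image"][:,:,::-1])
E
```

```text
[408.5 302.3 203.6] [ 0.3  0.3 -0.5]
side Y [248 118  31  22 283] [263.4 124.6]
side Y [294 281  49  28 613] [318.6 290.4]
side Y [149 297  48  37 622] [172.2 311.2]
B [ 207  177  106  124 8607] [[409.9013422688381, 242.49850246361532], [418.6612122409728, 359.88514051596496], [578.5082044689345, 355.7148990087854], [568.5006696829702, 222.8923336985335]] [493.9 295.2]
G [  175   138   167   181 14820] [[365.2297250592728, 210.50803170976332], [378.9518959255221, 394.87337983809414], [616.411929503745, 395.0203551745351], [599.7685380622845, 174.48138156774235]] [490.1 293.7]
Y [ 253  209   14  105 1284] [[427.85818825179786, 294.2051219712117], [428.743235560687, 306.03809187235305], [539.9554197742848, 298.40268733536624], [538.9621875424039, 285.2355384338049]] [483.9 296. ]
```

View pics/side11.png

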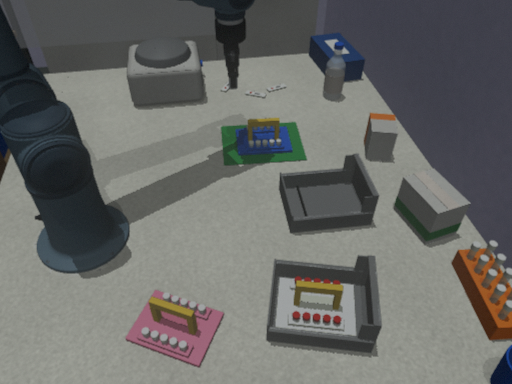

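View pics/wrist11.png

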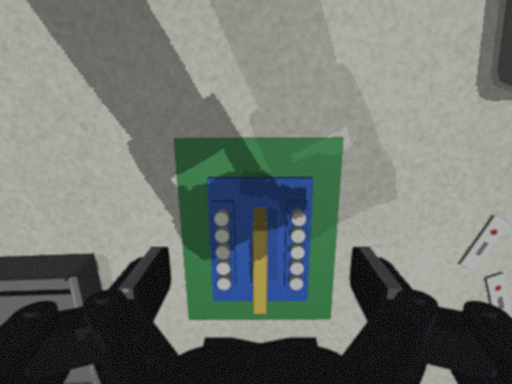

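The tray lies flat, centred and lined up on the mat, about 4 mm off its middle. The white tray's handle is still at side px (318.6,290.4), unchanged. The gripper is clear, so I'm handing in.

```bash
python3 -c "
from rig import job_done; print(job_done())"
```

```text
the job is handed in; nothing more can be done
None
```

The blue tray is out of its bin and set down flat on the green mat, handle up, and I handed the job in at about 15 s of the 51 s. No verdict is reported, so the results below are my own checks.

- **Levelling:** I gripped the handle at 20 N, raised the tray about 10 mm and carried its foot over the rib to the low wall. The pads did not let the tray swing by itself, so I turned it level about the grip by lowering the foot onto the bin floor. In the side view it was about 2.5° off level, with its underside about 22 mm up.
- **Placing:** I lifted it to about 167 mm, carried it over the mat and lowered it to contact. I pressed with about 14 N to flatten it before opening the gripper.
- **Last checks:** The tray's middle is about 4 mm from the mat's along x and 1.5 mm across, by colour-mask boxes that perspective skews slightly. It looks parallel to the mat's sides. The white tray's handle is at the same pixel in the side view as at the start.
- **Disagreement:** The handle's box on the mat gave an x centre about 10 mm from the plate's. I did not resolve this; I think the handle's height and end face explain it. Either value is well inside the 45 mm limit.
- **Gripper:** It was open and clear, with no contact force, when I handed in.

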